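# Tip a tile sample into its taped rectangle

### The arm

A 6-joint arm with a two-finger parallel gripper is mounted at the origin on the work surface. World frame = base frame: x ahead of the robot, y to its left, z up, the work surface at z = 0. Lengths are in m, angles in degrees, forces in N, time in s.
With the tool pointing down it reaches from about 0.375 to 0.9 m from the base axis. Payload 3.1 kg.
Tool frame: the origin (TCP) lies on the centre line of the jaws, within the pads' length; the fingertips stand 17 mm ahead of it and the grasp point (between the pads) lies 2 mm behind it; y points along the fingers, x is the direction in which the jaws open and shut, and the axes are right-handed (so a half turn about y gives the same grasp; the last joint's range is limited). The gripper opens to 87 mm and grips with 3 to 60 N. Pads are 19 mm wide; open, the fingers measure 117 mm over their backs; the gripper's body (75 mm by 190 mm) begins 51 mm behind the grasp point.
Start: joints at [66.721, 30.224, 82.088, -0, 67.689, -10.227], TCP at [0.141, 0.609, 0.24] pointing down, gripper open.
Joint ranges: [-176.69, 176.69], [-43.24, 126.21], [12.49, 139.97], [-82, 262], [0, 151.66], [-163.58, 163.58]. Speed limits (degrees/s): [159.86, 159.86, 180, 180, 180, 180].

### API

Orientations are given as a 3x3 rotation matrix whose columns are the frame's x, y, z axes.
In Python, from rig import read_state, capture, camera_info, hand_in, trace, tip_of gives the robot as it stands.
- The arm moves only by the tool jog_arm, never from a script. Its argument "steps" is a list of rows, each an object with "fingers": the opening in per cent of the stroke, from 0 (shut) to 100 (fully open); "delta_pos": the shift along the world's x, y, z in mm, a list of three; "turn": the turn about the world's z in degrees. A call has 1 to 20 rows; each row is the pose to reach, as a shift and turn from the pose commanded when the call began; what a row does not reach only later rows make up. A row lasts 1/12 s, in which the tool goes at most 41.7 mm and 7.16 degrees, less where a joint would pass 70% of its speed; a pose out of reach is approached as far as the arm can. A call with a gripper value outside its range is refused whole. The fingers move at their own pace and stop on an object; the grip force is fixed at half the most. Time passes only in rows, so rows that repeat a pose let the fingers close. It gives the time, the measured TCP pose, the force and the opening at its end, in the units of the state.
- read_state(): the state, without advancing time (a new reading comes with each control period).
- capture(name): name is "scene" or "top"; returns the picture (480x640x3 uint8, red, green, blue); there is no depth.
- camera_info(name): a dict with "fov_y" (degrees; the focal length in pixels is half the picture's height over the tangent of half this angle, whatever the lens; pixels are square), "cx", "cy" (the principal point, pixels), "view" (4x4, takes a point from world to camera coordinates). Camera axes: x right, y down, z forward; pixel columns grow to the right and rows downward; lengths in m; the calibration is good to about 2 mm. A picture is of the moment at which its call begins. camera_info takes no time and is no camera call.
- hand_in(): hands the job in, once; it reports no verdict.
Trained networks look in the newest picture that a camera, given by its name, has taken for a name from the list of things; names that differ only in an ending like _2 or _b are one class to them, and where a whole thing is asked for, a point or a joint stands for the part that bears it (a point fixed in the world has none). Each returns a list of dicts, best first, with "confidence" (0 to 1); they miss things now and then, are a little off and sometimes report something else, mostly with a low value. They report only what shows in the picture. A call takes as long as a camera call.
- trace(target, camera): "mask" (480x640 bool, what is visible of it).
- tip_of(target, camera): "position" ([x, y, z] in m, in world coordinates, good to about 4 mm: a listed point, or the origin of a listed thing).
The state is a dict: "time_s": time; "joint_positions": joint angles; "qvel": joint speeds; "tau": joint torques, N m; "position": TCP position; "tcp_rot": TCP orientation; "force": force on the tool from outside, world axes, zero at the start; "moment": the same for the moment, N m; "opening": opening from 0.0 (shut) to 1.0 (fully open).
Only numpy, scipy, OpenCV 4.12 (cv2) and the standard library are available. Lean on these libraries where they do the work, as an engineer would, in place of code of your own. Each camera call takes 0.05 s, during which the arm holds its last target.

### The job

Push the taller of the two standing tile samples along the bench, keeping it upright, until its leading lower edge is just inside the near tape line of the taped rectangle; then push it over so that it comes to rest flat on its back, tiled side up, wholly within the taped outline. Only push it gently with the fingers, never grip or lift it, and leave the smaller sample, the bottle and the jar standing where they are.

Things in the scene. Friction and masses are not known exactly. Their poses are not given: they have to be found in the camera images.
- sample: Taller teal-tiled foam-board sample, standing: 36 mm thick (x), 100 wide (y), 120 tall (z), about 0.3 kg (varies). Origin: centre of its underside; x points out of the untiled back, tiles at x = -18. Starts before the near tape line, back towards the rectangle, square within 0.12 rad. Pushed on the tiles just above the bench it slides upright; pushed near the top it tips over its back lower edge.
- frame: Rectangle of pale masking tape stuck flat on the black bench, not an obstacle: 148 mm (x) by 128 mm (y) inside, tape 20 mm wide all round. Origin: its centre, on the bench surface; z up; x is the direction in which the sample has to be pushed and to fall, so the near tape line spans x = -94 to -74 mm.
- corner0 (a point): Lower corner at y = +50 mm of the 100 x 120 mm back (untiled) face of the taller sample: (18, 50, 0) mm in its frame
- corner1 (a point): Lower corner at y = -50 mm of the 100 x 120 mm back (untiled) face of the taller sample: (18, -50, 0) mm in its frame
- corner2 (a point): Upper corner at y = +50 mm of the 100 x 120 mm back (untiled) face of the taller sample: (18, 50, 120) mm in its frame
- corner3 (a point): Upper corner at y = -50 mm of the 100 x 120 mm back (untiled) face of the taller sample: (18, -50, 120) mm in its frame
- small_sample: Smaller tile sample of the same make, standing on its edge: 30 mm thick (x), 70 mm wide (y), 80 mm tall; origin: centre of its underside. To be left alone.
- bottle: Dark drinking bottle with a steel cap, 64 mm across, 180 mm tall, standing; origin: centre of its underside. To be left alone.
- jar: Small clear jar with a white lid, 60 mm across, 60 mm tall, standing; origin: centre of its underside. To be left alone.

How it is judged:
By the outcome, as a careful person would: the job done as asked, in the order asked, and still so for the second after the job is handed in, with the robot touching nothing.
It also fails if it takes over 51 s, if anything falls off the work surface, if the arm or the gripper's body presses on something with over 40 N, if the wrist force passes 120 N, or if a joint passes its speed limit or range.

## Working session

There is one attempt and no reset: what is moved stays moved. The work goes in short steps, Python scripts to look and compute and a tool call to move; the robot and the scene stay as the last step left them, time stands still between calls to the robot, and variables do not carry over. Pictures are saved under pics/ and viewed, and the job is handed in when it is done.

Besides the shell and the picture viewer there is one more tool, called after ">>>" as name([rows], argument=value, ...), one row to a line, values as JSON. jog_arm: Moves the arm, as the interface text tells. Its arguments: {"type":"object","properties":{"steps":{"type":"array","items":{"type":"object","properties":{"fingers":{"type":"number"},"delta_pos":{"type":"array","items":{"type":"number"}},"turn":{"type":"number"}}}}},"required":["steps"]}

```bash
ls; mkdir -p pics
python3 - <<'E'
from rig import *
import cv2,numpy as np
np.set_printoptions(precision=4,suppress=True)
s=read_state();print(s)
for c in("scene","top"):
    im=capture(c);cv2.imwrite(f"pics/{c}0.png",im[:,:,::-1]);print(c,camera_info(c))
    for t in("sample","frame","corner0","corner1","corner2","corner3","small_sample","bottle","jar"):
        print(t,[(round(d['confidence'],2),np.round(d['position'],4)) for d in tip_of(t,c)])
print(read_state()['time_s'])
E
```

```text
pics
{'time_s': 0.0, 'joint_positions': array([ 66.7191,  30.2801,  82.1574,  -0.0015,  67.6888, -10.2287]), 'qvel': array([-0.0451, -0.0255,  0.1789,  0.0088,  0.0075,  0.0153]), 'tau': array([  0.001 , -44.0049, -17.6588,   0.0633,   0.0582,  -0.0002]), 'position': array([0.1409, 0.6082, 0.2386]), 'tcp_rot': array([[ 0.2258, -0.0008, -0.9742],
       [ 0.9742, -0.002 ,  0.2258],
       [-0.0022, -1.    ,  0.0004]]), 'force': array([ 0.172 , -1.0753,  0.0935]), 'moment': array([-0.0277,  0.0112,  0.0087]), 'opening': 0.9965854376773189}
scene {'fov_y': 57.14710252121808, 'cx': 309.44223212867814, 'cy': 233.05302347498957, 'view': array([[-0.5741,  0.8185,  0.0203,  0.2038],
       [ 0.5579,  0.4092, -0.722 , -0.3057],
       [-0.5993, -0.4032, -0.6916,  1.1697],
       [ 0.    ,  0.    ,  0.    ,  1.    ]])}
sample [(0.55, array([ 0.5735, -0.0964,  0.002 ]))]
frame []
corner0 [(0.67, array([ 0.6174, -0.0589,  0.0015])), (0.67, array([ 0.6125, -0.0547,  0.1212])), (0.66, array([ 0.5197, -0.0891,  0.1218])), (0.61, array([ 0.5203, -0.0894, -0.0032]))]
corner1 [(0.67, array([ 0.6174, -
[... 1295 characters left out ...]
, array([ 0.6135, -0.0555,  0.1219])), (0.67, array([ 0.6171, -0.0642, -0.0028])), (0.59, array([ 0.518 , -0.0887,  0.1257]))]
corner2 [(0.81, array([ 0.5153, -0.0892, -0.0034])), (0.75, array([ 0.6135, -0.0555,  0.1219])), (0.67, array([ 0.6171, -0.0642, -0.0028])), (0.59, array([ 0.518 , -0.0887,  0.1257]))]
corner3 [(0.81, array([ 0.5153, -0.0892, -0.0034])), (0.75, array([ 0.6135, -0.0555,  0.1219])), (0.67, array([ 0.6171, -0.0642, -0.0028])), (0.59, array([ 0.518 , -0.0887,  0.1257]))]
small_sample [(0.89, array([0.7779, 0.1068, 0.0043])), (0.44, array([ 0.6197, -0.0577, -0.0002]))]
bottle [(0.74, array([ 0.4712,  0.4202, -0.0021]))]
jar [(0.58, array([ 0.361 ,  0.224 , -0.0002]))]
1.0
```

View pics/scene0.png

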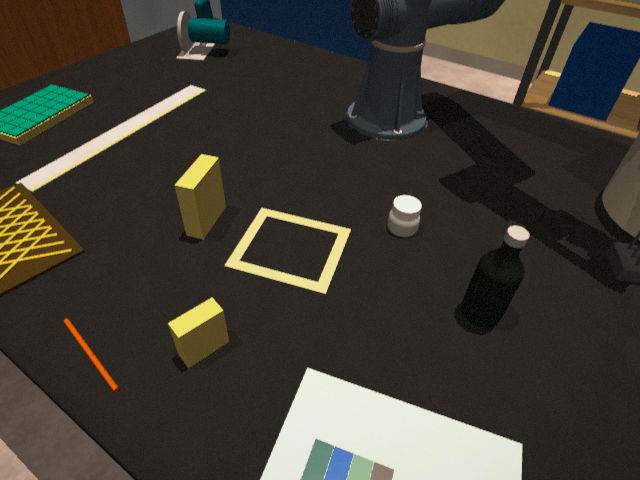

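View pics/top0.png

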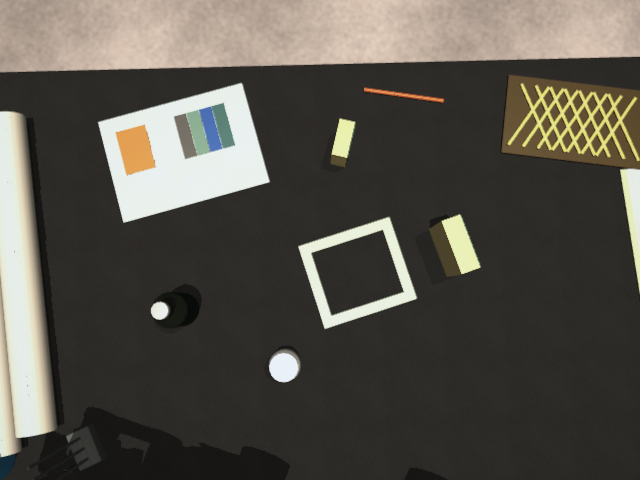

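The top view shows the frame with its centre near (357,272) and the tall sample near (455,245), standing to the right of it. The push direction is roughly +y world. The small sample is at (343,142), the jar at (284,366) and the bottle at (170,310). Next I'll fit the frame and the sample precisely.

```bash
cat > h.py <<'E'
from rig import *
import cv2,numpy as np
from scipy.optimize import least_squares
np.set_printoptions(precision=4,suppress=True)
def K(c):
    i=camera_info(c);f=240/np.tan(np.radians(i['fov_y']/2));return f,i['cx'],i['cy'],np.array(i['view'])
def proj(c,P):
    f,cx,cy,V=K(c);P=np.atleast_2d(P);q=P@V[:3,:3].T+V[:3,3]
    return np.c_[cx+f*q[:,0]/q[:,2],cy+f*q[:,1]/q[:,2]]
def unproj(c,uv,z=0):
    f,cx,cy,V=K(c);uv=np.atleast_2d(uv);d=np.c_[(uv[:,0]-cx)/f,(uv[:,1]-cy)/f,np.ones(len(uv))]@V[:3,:3]
    o=-V[:3,:3].T@V[:3,3];return o+d*((z-o[2])/d[:,2])[:,None]
def rect(x,y,a,hx,hy,z=0):
    c,s=np.cos(a),np.sin(a)
    return np.array([[x+c*u-s*v,y+s*u+c*v,z] for u,v in((hx,hy),(hx,-hy),(-hx,-hy),(-hx,hy))])
def sub(gray,pts):
    p=np.float32(pts).reshape(-1,1,2).copy()
    return cv2.cornerSubPix(gray,p,(4,4),(-1,-1),(3,40,0.01)).reshape(-1,2)
E
python3 - <<'E'
from h import *
res={}
for c in("top","scene"):
    im=cv2.imread(f"pics/{c}0.png");g=cv2.cvtColor(im,cv2.COLOR_BGR2GRAY)
    _,b=cv2.threshold(g,110,255,0)
    cs,h=cv2.findContours(b,cv2.RETR_CCOMP,cv2.CHAIN_APPROX_NONE)
    seed=(357,272) if c=="top" else (288,250)
    for k,q in enumerate(cs):
        if h[0][k][3]<0 and h[0][k][2]>=0 and cv2.pointPolygonTest(q,seed,False)>0:
            for name,qq in(("out",q),("in",cs[h[0][k][2]])):
                pr=cv2.approxPolyDP(qq,6,True).reshape(-1,2);
                if len(pr)==4:
                    w=unproj(c,sub(g,pr));res[c,name]=w;print(c,name,w[:,:2].tolist(),w.mean(0), [np.linalg.norm(w[i]-w[i-1]) for i in range(4)])
# fit pose
for c in("top","scene"):
    def f(p):
        r=[]
        for n,hx,hy in(("out",.094,.084),("in",.074,.064)):
            if (c,n) in res:
                R=rect(*p,hx,hy)
                for q in R:
                    r+=list(min((q-w for w in res[c,n]),key=lambda d:d@d)[:2])
        return np.array(r)
    m=res[c,"out"].mean(0)
    s=least_squares(f,[m[0],m[1],np.radians(106)]);print(c,s.x,np.degrees(s.x[2]),np.abs(s.fun).max())
E
```

```text
top out [[0.6413551209324526, 0.015523972609559095], [0.5874441404352513, 0.19593563332418934], [0.4263648987347866, 0.14791583569581407], [0.4803195960722976, -0.03237000065823656]] [0.5339 0.0818 0.    ] [np.float64(0.16800676457322164), np.float64(0.1882943470738845), np.float64(0.16808457118684877), np.float64(0.18818632297449767)]
top in [[0.6156835917079093, 0.029227651965703566], [0.49403075133116486, -0.007072800499527188], [0.4521379984332972, 0.134111968123054], [0.5738150898996289, 0.17020237526678383]] [0.5339 0.0816 0.    ] [np.float64(0.14706068153482127), np.float64(0.1269532844037922), np.float64(0.1472689432174129), np.float64(0.12691663435305175)]
scene out [[0.4776961602392309, -0.033525922688819376], [0.6396479064969396, 0.014217042856456474], [0.5869550797987442, 0.19492446979652264], [0.4250374210293526, 0.1471700001573779]] [0.5323 0.0807 0.    ] [np.float64(0.18821253770249435), np.float64(0.16884240840197304), np.float64(0.1882331217845186), np.float64(0.1688129663025833)]
scene in [[0.4924803973070033, -0.0076502579482016775], [0.4513550540653256, 0.13356744460468167], [0.5724047396009042, 0.1694107953238938], [0.6138997036729056, 0.02793849878370691]] [0.5325 0.0808 0.    ] [np.float64(0.12652749726482304), np.float64(0.14708410305352665), np.float64(0.1262448896353548), np.float64(0.14743216315204516)]
top [0.5339 0.0817 1.8604] 106.59268939554423 0.0007109677623306498
scene [0.5324 0.0808 1.8559] 106.33570901077987 0.00115042639527152
```

Run:
```python
from h import *
# zoom of sample in both views
for c,(x,y) in(("top",(455,245)),("scene",(200,195))):
    im=cv2.imread(f"pics/{c}0.png")[y-60:y+60,x-60:x+60]
    cv2.imwrite(f"pics/z_{c}.png",cv2.resize(im,None,fx=5,fy=5,interpolation=cv2.INTER_CUBIC))
a=cv2.imread("pics/z_top.png");b=cv2.imread("pics/z_scene.png");cv2.imwrite("pics/z.png",cv2.resize(np.hstack([a,b]),(800,400)))
```

```text
(no output)
```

View pics/z.png

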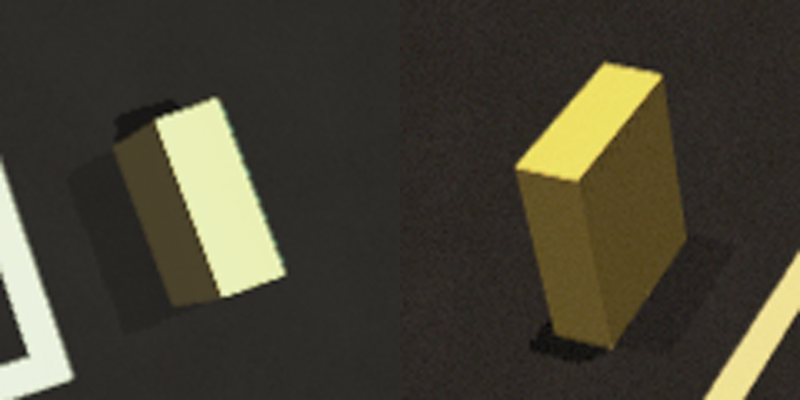

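The sample zoom shows the dark back face towards the frame and a thin teal tile edge on the far right, as expected. I'll fit the box pose from the corners in both views.

```bash
cat >> h.py <<'E'
def box(p):
    lo=rect(*p,.018,.05,0);hi=rect(*p,.018,.05,.12);return np.vstack([lo,hi]) # order: back+,back-,front-,front+
def fitbox(obs,x0):
    def f(p):
        P=box(p);r=[]
        for c,l in obs.items():
            Q=proj(c,P);
            for u in l: r+=list(min((q-np.array(u) for q in Q),key=lambda d:d@d))
        return np.array(r)
    s=least_squares(f,x0,loss='soft_l1');return s.x,f(s.x)
def inframe(p,F):
    d=np.array(p[:2])-np.array(F[:2]);c,s=np.cos(F[2]),np.sin(F[2]);return np.array([c*d[0]+s*d[1],-s*d[0]+c*d[1]])
F=(0.5332,0.0813,np.radians(106.47))
FT=(0.5339,0.0817,1.8595);FS=(0.5324,0.0808,1.857)
E
python3 - <<'E'
from h import *
T=[(441.8,221),(460.4,214.4),(480.5,267.2),(461.6,274.1),(446.6,276.8),(429.2,229.1)]
S=[(201.2,153.6),(218.9,157.5),(193.7,189.3),(174.8,185.1),(203.3,239.7),(225.8,206.4),(185.9,234.9)]
for n,o,G in(("top",{"top":T},FT),("scene",{"scene":S},FS),("both",{"top":T,"scene":S},F)):
    x,r=fitbox(o,[.572,-.094,np.radians(107)]);print(n,x,np.degrees(x[2]),np.abs(r).max(),"in frame",inframe(x,G)*1000,np.degrees(x[2]-G[2]))
P=box(x)[:4]
E
```

```text
top [ 0.5725 -0.0943  1.8811] 107.77773169404362 0.5083074926916993 in frame [-179.7398   13.1526] 1.2362296894670428
scene [ 0.5725 -0.0929  1.8909] 108.33817211375663 0.6494689781503098 in frame [-177.9766   10.5384] 1.9399095579627514
both [ 0.5723 -0.0938  1.8866] 108.09325169581017 0.9781659566498604 in frame [-178.9715   12.0924] 1.6232516958101573
```

Run:
```python
from h import *
im=cv2.imread("pics/top0.png")[380:480,0:300]
im=cv2.convertScaleAbs(im,alpha=3)
a=cv2.resize(im,(800,266),interpolation=cv2.INTER_CUBIC)
im=cv2.imread("pics/scene0.png")[150:300,540:640];im=cv2.convertScaleAbs(im,alpha=2)
b=cv2.resize(im,(220,330));o=np.zeros((600,800,3),np.uint8);o[:266]=a;o[268:598,:220]=b
cv2.imwrite("pics/grip.png",o)
print(proj("top",[read_state()['position']]),proj("scene",[read_state()['position']]))
```

```text
[[ 21.372  538.8315]] [[718.7262 134.4196]]
```

View pics/grip.png

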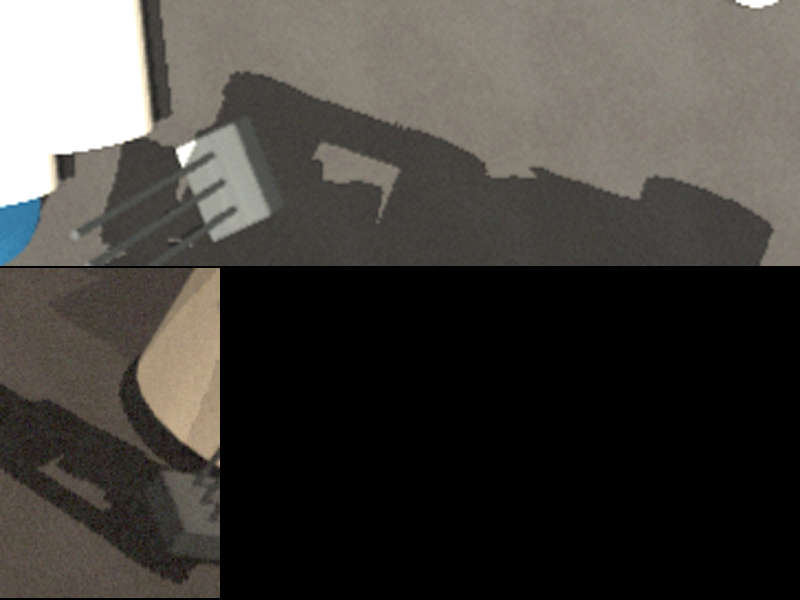

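>>> jog_arm([
  {"delta_pos": [456,-785,20],"turn": -60.5,"fingers": 40},
  {"delta_pos": [456,-785,20],"turn": -60.5,"fingers": 40},
  {"delta_pos": [456,-785,20],"turn": -60.5,"fingers": 40},
  {"delta_pos": [456,-785,20],"turn": -60.5,"fingers": 40},
  {"delta_pos": [456,-785,20],"turn": -60.5,"fingers": 40},
  {"delta_pos": [456,-785,20],"turn": -60.5,"fingers": 40},
  {"delta_pos": [456,-785,20],"turn": -60.5,"fingers": 40},
  {"delta_pos": [456,-785,20],"turn": -60.5,"fingers": 40},
  {"delta_pos": [456,-785,20],"turn": -60.5,"fingers": 40},
  {"delta_pos": [456,-785,20],"turn": -60.5,"fingers": 40},
  {"delta_pos": [456,-785,20],"turn": -60.5,"fingers": 40},
  {"delta_pos": [456,-785,20],"turn": -60.5,"fingers": 40},
  {"delta_pos": [456,-785,20],"turn": -60.5,"fingers": 40},
  {"delta_pos": [456,-785,20],"turn": -60.5,"fingers": 40},
  {"delta_pos": [456,-785,20],"turn": -60.5,"fingers": 40},
  {"delta_pos": [456,-785,20],"turn": -60.5,"fingers": 40},
  {"delta_pos": [456,-785,20],"turn": -60.5,"fingers": 40},
  {"delta_pos": [456,-785,20],"turn": -60.5,"fingers": 40},
  {"delta_pos": [456,-785,20],"turn": -60.5,"fingers": 40},
  {"delta_pos": [456,-785,20],"turn": -60.5,"fingers": 40},
])

```text
time_s: 2.67
position: [0.5603, -0.1137, 0.2581]
tcp_rot: [[0.959, 0.0, -0.283], [0.283, 0.0, 0.959], [0.0, -1.0, -0.0]]
force: [0.3, 0.9, -0.2]
opening: 0.397
```

>>> jog_arm([
  {"delta_pos": [20,-32,0],"turn": 0,"fingers": 40},
  {"delta_pos": [37,-64,0],"turn": 0,"fingers": 40},
  {"delta_pos": [37,-64,0],"turn": 0,"fingers": 40},
  {"delta_pos": [37,-64,0],"turn": 0,"fingers": 40},
])

```text
time_s: 3.0
position: [0.5971, -0.1775, 0.2573]
tcp_rot: [[0.96, -0.0, -0.28], [0.28, 0.0, 0.96], [0.0, -1.0, 0.0]]
force: [-1.0, 1.0, 0.1]
opening: 0.397
```

Run:
```python
from h import *
s=read_state();p=s['position'];print(p,s['joint_positions'],inframe(p,F))
a=capture("scene")[:,:,::-1];b=capture("top")[:,:,::-1]
cv2.imwrite("pics/s1.png",a);cv2.imwrite("pics/t1.png",b)
def crop(im,c,w):
    x,y=int(c[0]),int(c[1]);x0=max(0,min(640-2*w,x-w));y0=max(0,min(480-2*w,y-w));return cv2.resize(cv2.convertScaleAbs(im[y0:y0+2*w,x0:x0+2*w],alpha=1.6),(400,400),interpolation=cv2.INTER_CUBIC)
q=np.array([p])
print(proj("scene",q),proj("top",q))
cv2.imwrite("pics/c1.png",np.hstack([crop(a,proj("scene",q)[0],120),crop(b,proj("top",q)[0],120)]))
```

```text
[ 0.5971 -0.1775  0.2573] [-26.8292  28.9957  81.2677   0.0105  69.7456 -43.1146] [-0.2663  0.0121]
[[135.1042  88.6923]] [[536.1493 218.2906]]
```

View pics/c1.png

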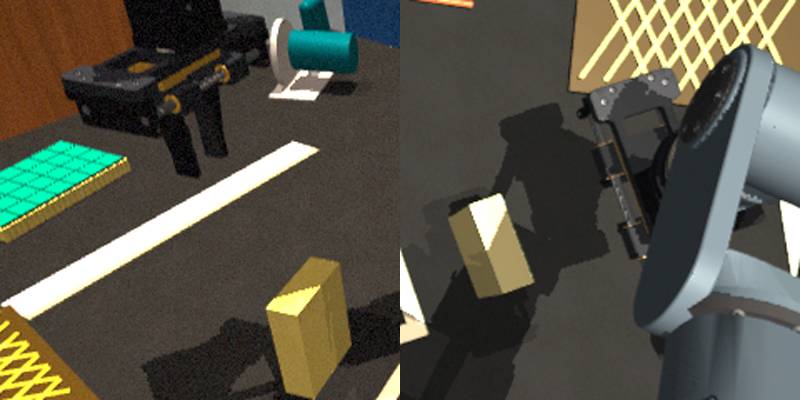

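Run:
```python
from h import *
s=read_state();p=s['position'];R=s['tcp_rot']
for c,f in(("scene","s1"),("top","t1")):
    im=cv2.convertScaleAbs(cv2.imread(f"pics/{f}.png"),alpha=2)
    ce=proj(c,[p])[0];w=75
    x0=int(max(0,min(640-2*w,ce[0]-w)));y0=int(max(0,min(480-2*w,ce[1]-w)))
    z=cv2.resize(im[y0:y0+2*w,x0:x0+2*w],(600,600),interpolation=cv2.INTER_CUBIC)
    def L(a,b,col):
        q=(proj(c,[p+R@np.array(a),p+R@np.array(b)])-[x0,y0])*600/(2*w);cv2.line(z,tuple(map(int,q[0])),tuple(map(int,q[1])),col,1)
    # predicted body box bottom (y=-.053) and finger tip plane (y=.017)
    B=[(-.095,-.053,-.0375),(.095,-.053,-.0375),(.095,-.053,.0375),(-.095,-.053,.0375)]
    for i in range(4): L(B[i],B[i-1],(0,0,255))
    T=[(-.045,.017,-.0095),(.045,.017,-.0095),(.045,.017,.0095),(-.045,.017,.0095)]
    for i in range(4): L(T[i],T[i-1],(0,255,0))
    L((0,0,0),(0,0,.0375),(255,255,0))
    cv2.imwrite(f"pics/o_{c}.png",z)
```

```text
(no output)
```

View pics/o_scene.png

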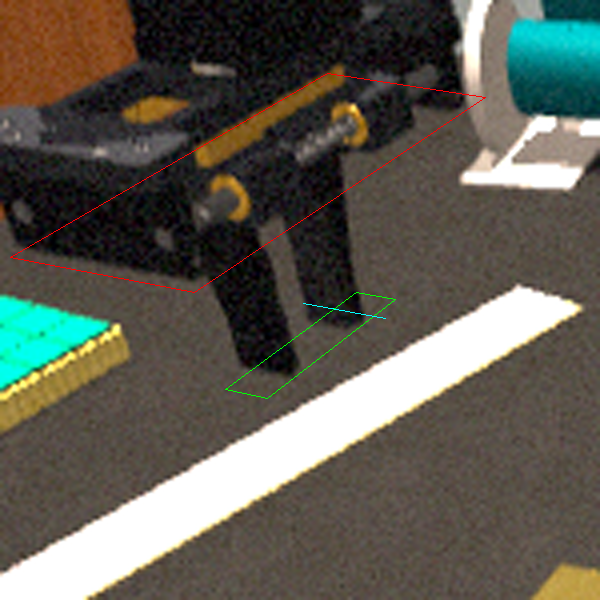

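View pics/o_top.png

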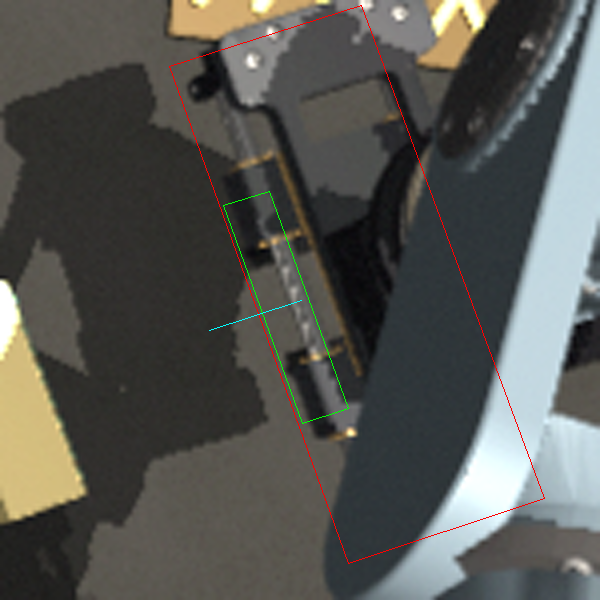

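The overlay confirms that the gripper body overhangs the fingers by about 28 mm on the sample side. The lowest usable push therefore has the tips at about 53 mm, with the body just above the 120 mm top. I'll descend behind the sample and push slowly in small checked steps.

>>> jog_arm([
  {"delta_pos": [0,0,-40],"turn": 0,"fingers": 60},
  {"delta_pos": [0,0,-80],"turn": 0,"fingers": 60},
  {"delta_pos": [0,0,-120],"turn": 0,"fingers": 60},
  {"delta_pos": [0,0,-150],"turn": 0,"fingers": 60},
  {"delta_pos": [0,0,-176],"turn": 0,"fingers": 60},
  {"delta_pos": [0,0,-186],"turn": 0,"fingers": 60},
  {"delta_pos": [0,0,-186],"turn": 0,"fingers": 60},
  {"delta_pos": [-5,13,-186],"turn": 0,"fingers": 60},
  {"delta_pos": [-10,27,-186],"turn": 0,"fingers": 60},
  {"delta_pos": [-14,38,-186],"turn": 0,"fingers": 60},
  {"delta_pos": [-14,38,-186],"turn": 0,"fingers": 60},
  {"delta_pos": [-14,38,-186],"turn": 0,"fingers": 60},
])

```text
time_s: 4.1
position: [0.5827, -0.1363, 0.0733]
tcp_rot: [[0.958, 0.002, -0.285], [0.285, -0.001, 0.958], [0.001, -1.0, -0.001]]
force: [0.8, -0.6, 0.2]
opening: 0.603
```

```bash
cat >> h.py <<'E'
def look(n,view=True):
    s=read_state();p=s['position'];print("t",s['time_s'],"tcp",p,"frame",inframe(p,F)*1000,"F",s['force'],"open",s['opening'],"yaw",np.degrees(np.arctan2(s['tcp_rot'][1,0],s['tcp_rot'][0,0])))
    a=capture("scene")[:,:,::-1].copy();b=capture("top")[:,:,::-1].copy()
    cv2.imwrite(f"pics/s_{n}.png",a);cv2.imwrite(f"pics/t_{n}.png",b)
    out=np.hstack([cv2.resize(cv2.convertScaleAbs(a[120:320,130:330],alpha=1.7),(400,400),interpolation=cv2.INTER_CUBIC) ,cv2.resize(cv2.convertScaleAbs(b[160:340,340:520],alpha=1.5),(400,400),interpolation=cv2.INTER_CUBIC)])
    cv2.imwrite(f"pics/c_{n}.png",out)
E
python3 -c "
from h import *
look('2')"
```

```text
t 4.1 tcp [ 0.5827 -0.1363  0.0733] frame [-222.6961   14.195 ] F [ 0.8143 -0.627   0.1545] open 0.6025082323672667 yaw 16.574216336697557
```

View pics/c_2.png

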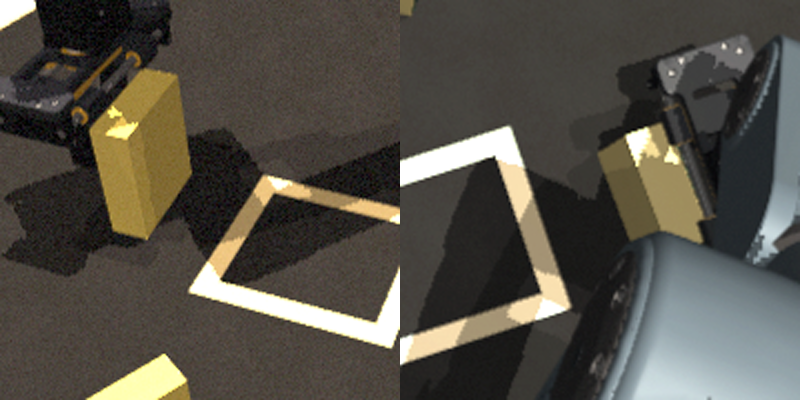

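>>> jog_arm([
  {"delta_pos": [-1,6,-2],"turn": 0,"fingers": 60},
  {"delta_pos": [-2,12,-2],"turn": 0,"fingers": 60},
  {"delta_pos": [-2.3,14,-2],"turn": 0,"fingers": 60},
  {"delta_pos": [-2.6,16,-2],"turn": 0,"fingers": 60},
  {"delta_pos": [-2.9,18,-2],"turn": 0,"fingers": 60},
  {"delta_pos": [-3.2,20,-2],"turn": 0,"fingers": 60},
  {"delta_pos": [-3.5,22,-2],"turn": 0,"fingers": 60},
  {"delta_pos": [-3.8,24,-2],"turn": 0,"fingers": 60},
  {"delta_pos": [-4.2,26,-2],"turn": 0,"fingers": 60},
  {"delta_pos": [-4.2,26,-2],"turn": 0,"fingers": 60},
])

```text
time_s: 5.03
position: [0.5781, -0.111, 0.0699]
tcp_rot: [[0.959, -0.0, -0.283], [0.283, 0.001, 0.959], [-0.0, -1.0, 0.001]]
force: [0.8, -0.9, -0.8]
opening: 0.598
```

```bash
python3 -c "
from h import *
look('3')"
```

```text
t 5.0333 tcp [ 0.5781 -0.111   0.0699] frame [-197.1646   11.4421] F [ 0.7533 -0.9215 -0.8395] open 0.5977776416316314 yaw 16.44355812476073
```

View pics/c_3.png

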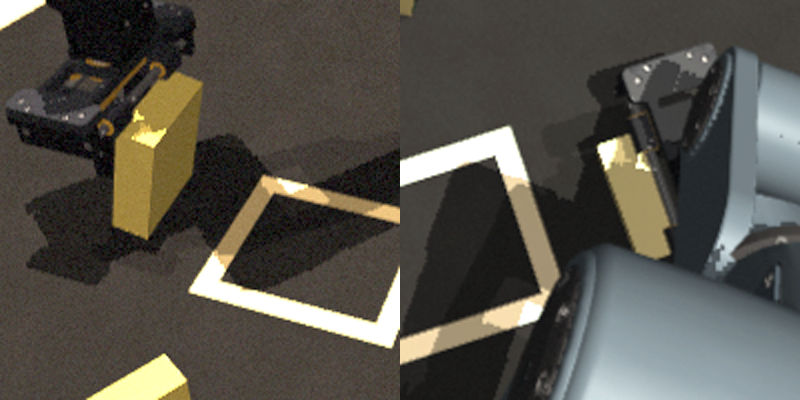

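The sample tipped instead of sliding: its top went from (180,75) to (203,85) while its foot stayed at (148,238). It is still short of its balance angle. Before retreating, I'll check how far the body really extends ahead of the fingers.

Run:
```python
from h import *
s=read_state();p=s['position'];R=s['tcp_rot']
outs=[]
for c,f,w,off in(("top","t_3",40,(0,0)),("scene","s_3",40,(0,-5))):
    im=cv2.convertScaleAbs(cv2.imread(f"pics/{f}.png"),alpha=2.2)
    ce=proj(c,[p+R@np.array([0,-.053,.02])])[0]+off
    x0=int(ce[0]-w);y0=int(ce[1]-w)
    z=cv2.resize(im[y0:y0+2*w,x0:x0+2*w],(400,400),interpolation=cv2.INTER_CUBIC)
    def L(a,b,col):
        q=(proj(c,[p+R@np.array(a),p+R@np.array(b)])-[x0,y0])*400/(2*w);cv2.line(z,tuple(map(int,q[0])),tuple(map(int,q[1])),col,1)
    raw=z.copy()
    L((-.095,-.053,.0375),(.095,-.053,.0375),(0,0,255))
    L((-.095,-.053,.0095),(.095,-.053,.0095),(0,255,0))
    outs.append(np.vstack([raw,z][1:]));cv2.imwrite(f"pics/r_{c}.png",raw)
cv2.imwrite("pics/o3.png",np.hstack(outs))
```

```text
(no output)
```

View pics/o3.png

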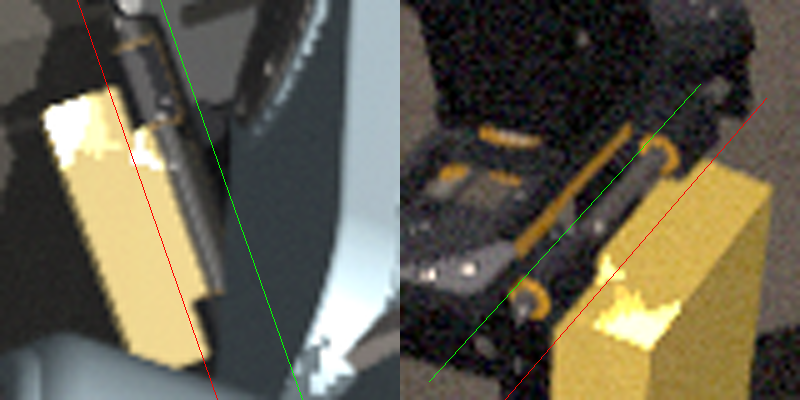

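The sample tips when pushed straight at a tip height of 53 mm, and the body prevents a lower push. I'll let it settle back upright by retreating slowly, then re-measure. Next I'll try pushing alternately on its two ends with the fingers spread wide. That needs less force than sliding the whole base, so there is less tipping moment.

>>> jog_arm([
  {"delta_pos": [0.1,-1,0],"turn": 0,"fingers": 60},
  {"delta_pos": [0.3,-2,0],"turn": 0,"fingers": 60},
  {"delta_pos": [0.5,-3,0],"turn": 0,"fingers": 60},
  {"delta_pos": [0.7,-4,0],"turn": 0,"fingers": 60},
  {"delta_pos": [0.8,-5,0],"turn": 0,"fingers": 60},
  {"delta_pos": [1,-6,0],"turn": 0,"fingers": 60},
  {"delta_pos": [1.1,-7,0],"turn": 0,"fingers": 60},
  {"delta_pos": [1.3,-8,0],"turn": 0,"fingers": 60},
  {"delta_pos": [1.5,-9,0],"turn": 0,"fingers": 60},
  {"delta_pos": [1.6,-10,0],"turn": 0,"fingers": 60},
  {"delta_pos": [1.9,-12,0],"turn": 0,"fingers": 60},
  {"delta_pos": [2.6,-16,0],"turn": 0,"fingers": 60},
  {"delta_pos": [2.6,-16,-1],"turn": 0,"fingers": 75},
  {"delta_pos": [2.6,-16,-2],"turn": 0,"fingers": 75},
  {"delta_pos": [2.6,-16,-2],"turn": 0,"fingers": 75},
])

```text
time_s: 6.38
position: [0.5807, -0.1275, 0.0676]
tcp_rot: [[0.959, -0.001, -0.283], [0.283, 0.0, 0.959], [-0.0, -1.0, 0.001]]
force: [0.2, 0.4, 0.0]
opening: 0.716
```

```bash
python3 -c "
from h import *
look('4')
for c in('scene','top'): 
  for t in('sample','corner0'): print(c,t,[(round(d['confidence'],2),np.round(d['position'],4),np.round(inframe(d['position'],F)*1000,1)) for d in tip_of(t,c)])"
```

```text
t 6.3833 tcp [ 0.5807 -0.1275  0.0676] frame [-213.7403   13.6149] F [0.226  0.4228 0.0404] open 0.7155850651737936 yaw 16.43308523643776
scene sample [(0.64, array([ 0.5742, -0.095 ,  0.0026]), array([-180.7,   10.7]))]
scene corner0 [(0.9, array([ 0.6194, -0.0604,  0.0035]), array([-160.3,  -42.5])), (0.87, array([ 0.516 , -0.0902,  0.1202]), array([-159.6,   65.1])), (0.81, array([ 0.5193, -0.0864,  0.0008]), array([-156.9,   60.9])), (0.66, array([ 0.6151, -0.0584,  0.1229]), array([-157.2,  -38.9]))]
top sample [(0.64, array([ 0.5696, -0.0923,  0.0005]), array([-176.8,   14.3]))]
top corner0 [(0.93, array([ 0.6136, -0.0555,  0.1222]), array([-154. ,  -38.3])), (0.9, array([ 0.5201, -0.0889, -0.0009]), array([-159.5,   60.8])), (0.84, array([ 0.6176, -0.0591,  0.0005]), array([-158.6,  -41.1])), (0.66, array([ 0.5201, -0.0867,  0.1239]), array([-157.4,   60.2]))]
```

View pics/c_4.png

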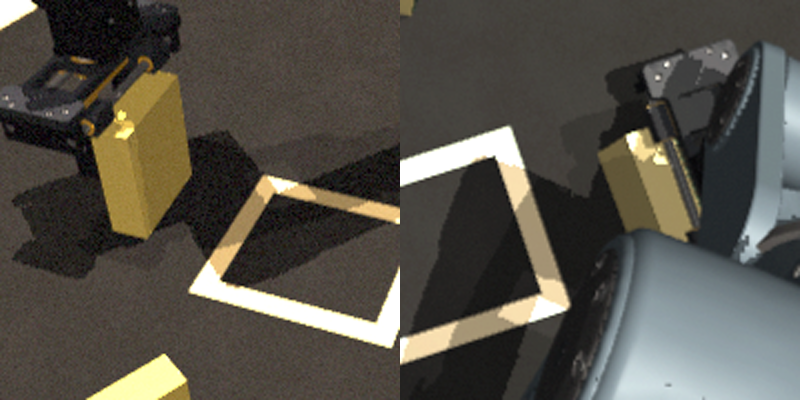

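>>> jog_arm([
  {"delta_pos": [-0.6,4,0],"turn": -3,"fingers": 75},
  {"delta_pos": [-1,6,0],"turn": -3,"fingers": 75},
  {"delta_pos": [-1.1,7,0],"turn": -4,"fingers": 75},
  {"delta_pos": [-1.3,8,0],"turn": -5,"fingers": 75},
  {"delta_pos": [-1.5,9,0],"turn": -6,"fingers": 75},
  {"delta_pos": [-1.5,9,0],"turn": -6,"fingers": 75},
  {"delta_pos": [-1.6,9.8,0],"turn": -3,"fingers": 75},
  {"delta_pos": [-1.7,10.5,0],"turn": 0,"fingers": 75},
  {"delta_pos": [-1.8,11.3,0],"turn": 3,"fingers": 75},
  {"delta_pos": [-2,12,0],"turn": 6,"fingers": 75},
  {"delta_pos": [-2,12,0],"turn": 6,"fingers": 75},
])

```text
time_s: 7.6
position: [0.5793, -0.1156, 0.068]
tcp_rot: [[0.924, 0.001, -0.383], [0.383, -0.0, 0.924], [0.001, -1.0, -0.0]]
force: [0.6, -0.8, 0.6]
opening: 0.749
```

```bash
python3 -c "
from h import *
look('5')
for c in('scene','top'): 
  for t in('sample','corner0'): print(c,t,[(round(d['confidence'],2),np.round(d['position'][2],4),np.round(inframe(d['position'],F)*1000,1)) for d in tip_of(t,c)])"
```

```text
t 7.6 tcp [ 0.5793 -0.1156  0.068 ] frame [-201.8841   11.5883] F [ 0.6278 -0.843   0.6439] open 0.7494267390033611 yaw 22.489919708716158
scene sample [(0.85, np.float64(0.0044), array([-179. ,   12.2]))]
scene corner0 [(0.98, np.float64(0.122), array([-151.5,   63.7])), (0.79, np.float64(0.121), array([-140.1,  -35. ])), (0.74, np.float64(0.0017), array([-159.1,   62.3])), (0.56, np.float64(0.0044), array([-153.7,  -38.5]))]
top sample [(0.97, np.float64(-0.001), array([-173.7,   13.8]))]
top corner0 [(0.83, np.float64(0.0013), array([-156.5,  -39.2])), (0.69, np.float64(0.1201), array([-141.8,  -36.4])), (0.67, np.float64(-0.0014), array([-157.6,   62.3])), (0.65, np.float64(0.1228), array([-151.7,   64.4]))]
```

View pics/c_5.png

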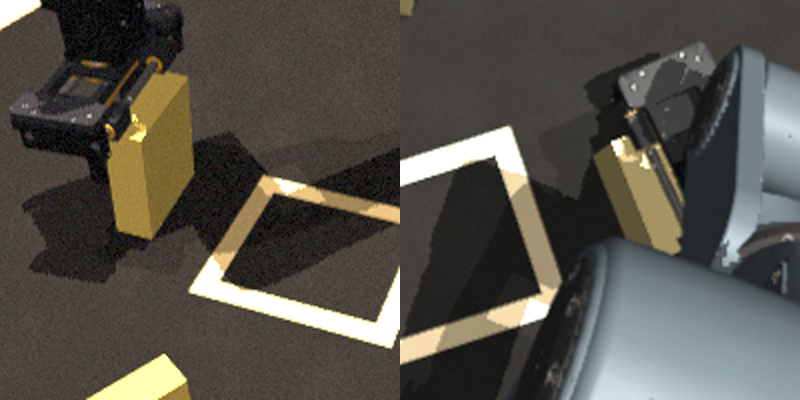

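Alternate end pushing only tilts it as well: the lower corners stayed at (-158,62) and (-155,-39) in frame mm while the upper ones moved to (-152,64) and (-141,-36). So bench friction is high.

What limits tipping is the 36 mm depth along the direction of travel. If the base slides mostly sideways, along its 100 mm width, it stays stable even when pushed at 50 mm height. I'll retreat and then push the sample diagonally in two strokes, with one finger behind the tiles and the other on a side edge. Neither move grips it.

>>> jog_arm([
  {"delta_pos": [0.2,-1,0],"turn": -1,"fingers": 75},
  {"delta_pos": [0.4,-2,0],"turn": -2,"fingers": 75},
  {"delta_pos": [0.7,-3,0],"turn": -3,"fingers": 75},
  {"delta_pos": [0.9,-4,0],"turn": -4,"fingers": 75},
  {"delta_pos": [1.2,-5,0],"turn": -5,"fingers": 75},
  {"delta_pos": [1.5,-6,0],"turn": -6,"fingers": 75},
  {"delta_pos": [1.8,-8,0],"turn": -6,"fingers": 75},
  {"delta_pos": [4,-15,1],"turn": -6,"fingers": 60},
  {"delta_pos": [7,-25,2],"turn": -6,"fingers": 40},
  {"delta_pos": [7,-25,2],"turn": -6,"fingers": 37},
])

```text
time_s: 8.73
position: [0.5877, -0.1432, 0.0704]
tcp_rot: [[0.959, 0.003, -0.282], [0.282, -0.002, 0.959], [0.002, -1.0, -0.003]]
force: [0.8, -0.5, -0.2]
opening: 0.607
```

```bash
cat >> h.py <<'E'
def pose():
    # robust sample pose (frame mm) from tip_of in both cameras using corner geometry
    for c in('scene','top'):
        o=[]
        for d in tip_of('sample',c)[:1]: print(c,'sample',round(d['confidence'],2),np.round(inframe(d['position'],F)*1000,1),round(d['position'][2]*1000,1))
        for d in tip_of('corner0',c):
            o.append((round(d['confidence'],2),round(d['position'][2]*1000,1),np.round(inframe(d['position'],F)*1000,1).tolist()))
        print(c,o)
E
python3 -c "
from h import *
look('6');pose()"
```

```text
t 8.7333 tcp [ 0.5877 -0.1432  0.0704] frame [-230.7135   11.349 ] F [ 0.7588 -0.5103 -0.2008] open 0.6074087586517087 yaw 16.37710396430691
scene sample 0.77 [-176.7   12.4] 2.5
scene [(0.79, -0.2, [-156.3, 62.8]), (0.69, 123.8, [-157.9, 59.7]), (0.67, 120.8, [-151.0, -35.7]), (0.63, 3.0, [-152.6, -37.8])]
top sample 0.88 [-173.1   12.2] 0.4
top [(0.97, 0.2, [-155.5, -41.5]), (0.76, -3.7, [-158.6, 62.6]), (0.68, 119.7, [-151.2, -35.0]), (0.57, 121.2, [-160.0, 61.9])]
```

View pics/c_6.png

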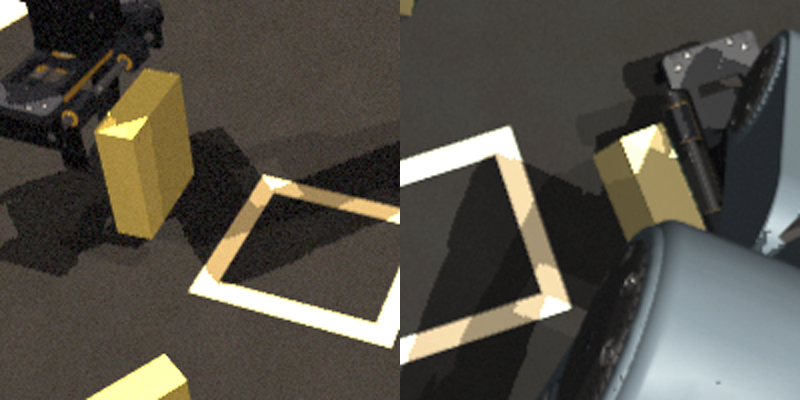

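>>> jog_arm([
  {"delta_pos": [-15,-4,0],"turn": -4,"fingers": 37},
  {"delta_pos": [-29,-9,0],"turn": -9,"fingers": 37},
  {"delta_pos": [-44,-13,0],"turn": -14,"fingers": 37},
  {"delta_pos": [-58,-17,0],"turn": -19,"fingers": 37},
  {"delta_pos": [-58,-17,0],"turn": -19,"fingers": 37},
  {"delta_pos": [-61,-6,0],"turn": -19,"fingers": 37},
  {"delta_pos": [-65,6,0],"turn": -19,"fingers": 37},
  {"delta_pos": [-65,6,0],"turn": -19,"fingers": 37},
  {"delta_pos": [-65,6,0],"turn": -19,"fingers": 37},
])

```text
time_s: 9.78
position: [0.5211, -0.133, 0.0699]
tcp_rot: [[0.999, -0.0, 0.041], [-0.041, 0.0, 0.999], [-0.0, -1.0, 0.0]]
force: [0.3, -0.7, 0.7]
opening: 0.368
```

```bash
python3 -c "
from h import *
look('7')"
```

```text
t 9.7833 tcp [ 0.5211 -0.133   0.0699] frame [-202.0791   72.3115] F [ 0.3221 -0.6534  0.689 ] open 0.36832392875168024 yaw -2.366192952073734
```

View pics/c_7.png

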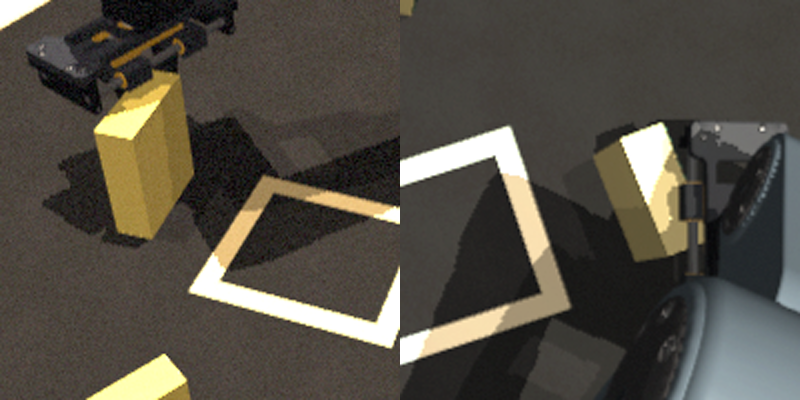

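>>> jog_arm([
  {"delta_pos": [7,4,0],"turn": 0,"fingers": 37},
  {"delta_pos": [14,8,0],"turn": 0,"fingers": 37},
  {"delta_pos": [19,11,0],"turn": 0,"fingers": 37},
  {"delta_pos": [21,12.5,0],"turn": 0,"fingers": 37},
  {"delta_pos": [23,14.5,0],"turn": 0,"fingers": 37},
  {"delta_pos": [25.5,16.5,0],"turn": 0,"fingers": 37},
  {"delta_pos": [28,18.5,0],"turn": 0,"fingers": 37},
  {"delta_pos": [30.5,20.5,0],"turn": 0,"fingers": 37},
  {"delta_pos": [33,23,0],"turn": 0,"fingers": 37},
  {"delta_pos": [35.5,25.5,0],"turn": 0,"fingers": 37},
  {"delta_pos": [35.5,25.5,0],"turn": 0,"fingers": 37},
])

```text
time_s: 10.8
position: [0.5571, -0.1086, 0.0699]
tcp_rot: [[0.999, 0.001, 0.044], [-0.044, 0.0, 0.999], [0.001, -1.0, 0.0]]
force: [0.9, -1.1, -0.8]
opening: 0.37
```

```bash
python3 -c "
from h import *
look('8');pose()"
```

```text
t 10.8 tcp [ 0.5571 -0.1086  0.0699] frame [-188.89     30.8921] F [ 0.8767 -1.0831 -0.7816] open 0.3704984759389355 yaw -2.541883372933169
scene sample 0.57 [-168.2   -8. ] 1.1
scene [(0.97, -0.5, [-150.3, 44.1]), (0.84, 123.8, [-148.7, 48.0]), (0.79, -0.3, [-145.8, -57.8]), (0.59, 119.8, [-138.6, -54.7])]
top sample 0.83 [-165.3   -6.9] -1.3
top [(0.91, 125.4, [-147.6, 41.7]), (0.87, -1.6, [-146.9, 44.6]), (0.67, 120.5, [-140.1, -56.6]), (0.62, -0.2, [-143.4, -59.9])]
```

View pics/c_8.png

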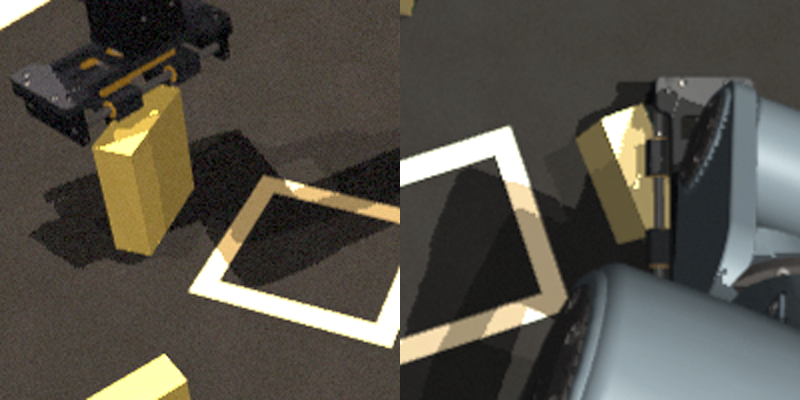

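The diagonal push works. The sample slid about (8, −19) mm and stayed upright, with its lower and upper corners agreeing to about 3 mm. I'll continue the stroke.

>>> jog_arm([
  {"delta_pos": [3,2.5,0],"turn": 0,"fingers": 37},
  {"delta_pos": [6,5.3,0],"turn": 0,"fingers": 37},
  {"delta_pos": [9,8,0],"turn": -0.3,"fingers": 37},
  {"delta_pos": [12,10.6,0],"turn": -0.6,"fingers": 37},
  {"delta_pos": [15,13.3,0],"turn": -0.9,"fingers": 37},
  {"delta_pos": [18,16,0],"turn": -1.2,"fingers": 37},
  {"delta_pos": [21,18.6,0],"turn": -1.5,"fingers": 37},
  {"delta_pos": [24,21.2,0],"turn": -1.8,"fingers": 37},
  {"delta_pos": [27,24,0],"turn": -2.1,"fingers": 37},
  {"delta_pos": [30,26.5,0],"turn": -2.4,"fingers": 37},
  {"delta_pos": [33,29.2,0],"turn": -2.7,"fingers": 37},
  {"delta_pos": [36,32,0],"turn": -3,"fingers": 37},
  {"delta_pos": [36,32,0],"turn": -3,"fingers": 37},
])

```text
time_s: 12.18
position: [0.5934, -0.0765, 0.07]
tcp_rot: [[0.995, 0.001, 0.097], [-0.097, 0.0, 0.995], [0.001, -1.0, 0.0]]
force: [-0.6, 1.0, 1.1]
opening: 0.373
```

```bash
python3 -c "
from h import *
look('9');pose()"
```

```text
t 12.1833 tcp [ 0.5934 -0.0765  0.07  ] frame [-168.4214  -13.0341] F [-0.5826  0.9824  1.1082] open 0.3732374770414405 yaw -5.548142869517666
scene sample 0.74 [-147.   -52.3] -1.3
scene [(0.93, 121.6, [-129.4, 0.2]), (0.89, 122.1, [-122.4, -102.8]), (0.63, 2.1, [-126.6, -105.1]), (0.61, 0.2, [-123.1, -4.3])]
top sample 0.91 [-145.8  -51.8] 0.5
top [(0.9, 124.3, [-127.9, -4.2]), (0.89, 119.3, [-123.8, -102.6]), (0.69, -2.5, [-126.4, 0.6]), (0.68, -0.9, [-124.4, -104.7])]
```

View pics/c_9.png

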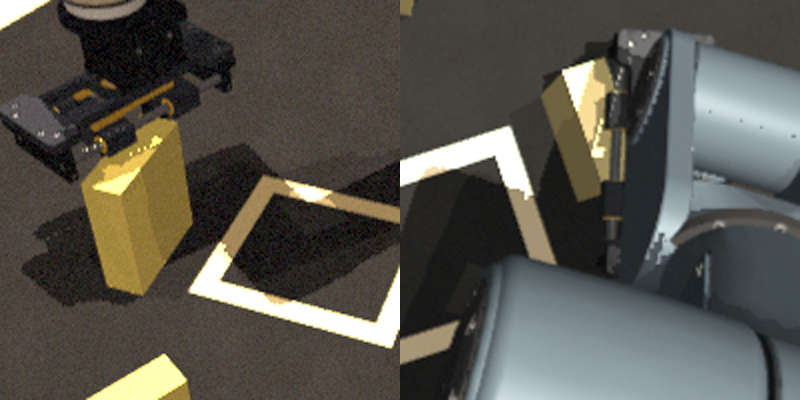

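>>> jog_arm([
  {"delta_pos": [3,2.6,0],"turn": 0,"fingers": 37},
  {"delta_pos": [6,5.3,0],"turn": 0,"fingers": 37},
  {"delta_pos": [9,8,0],"turn": 0,"fingers": 37},
  {"delta_pos": [12,10.6,0],"turn": 0,"fingers": 37},
  {"delta_pos": [15,13.3,0],"turn": 0,"fingers": 37},
  {"delta_pos": [18,16,0],"turn": 0,"fingers": 37},
  {"delta_pos": [21,18.6,0],"turn": 0,"fingers": 37},
  {"delta_pos": [24,21.2,0],"turn": 0,"fingers": 37},
  {"delta_pos": [27,24,0],"turn": 0,"fingers": 37},
  {"delta_pos": [30,26.5,0],"turn": 0,"fingers": 37},
  {"delta_pos": [33,29.2,0],"turn": 0,"fingers": 37},
  {"delta_pos": [35,31,0],"turn": 0,"fingers": 37},
  {"delta_pos": [35,31,0],"turn": 0,"fingers": 37},
])

```text
time_s: 13.57
position: [0.6282, -0.0456, 0.0699]
tcp_rot: [[0.995, 0.001, 0.096], [-0.096, 0.0, 0.995], [0.001, -1.0, 0.0]]
force: [0.5, -0.3, 0.6]
opening: 0.374
```

```bash
python3 -c "
from h import *
look('10');pose()"
```

```text
t 13.5667 tcp [ 0.6282 -0.0456  0.0699] frame [-148.5946  -55.156 ] F [ 0.5174 -0.2829  0.5923] open 0.3741016283367864 yaw -5.535754214517003
scene sample 0.78 [-130.3  -93.8] 0.9
scene [(0.96, 0.4, [-106.4, -45.4]), (0.91, 3.8, [-108.7, -145.1]), (0.91, 118.1, [-103.5, -141.0]), (0.64, 121.8, [-112.4, -42.2])]
top sample 0.92 [-125.9  -96. ] 1.3
top [(0.94, 1.1, [-107.2, -149.8]), (0.84, -1.1, [-107.6, -43.3]), (0.77, 122.4, [-102.6, -146.1]), (0.62, 123.9, [-110.1, -45.9])]
```

View pics/c_10.png

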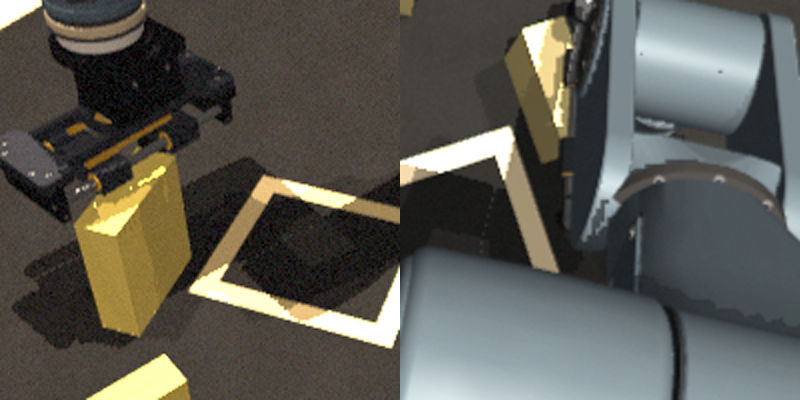

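The sample now has its lead edge at about −107 and its centre at y ≈ −95, and it is upright. I'm moving the fingers round behind it for the mirrored stroke from its right side.

>>> jog_arm([
  {"delta_pos": [-0.5,-12,0],"turn": 0,"fingers": 37},
  {"delta_pos": [-1,-33,0],"turn": 0,"fingers": 37},
  {"delta_pos": [15,-28,0],"turn": 6,"fingers": 37},
  {"delta_pos": [35,-22,0],"turn": 12,"fingers": 37},
  {"delta_pos": [55,-17,0],"turn": 18,"fingers": 37},
  {"delta_pos": [75,-11,0],"turn": 24,"fingers": 37},
  {"delta_pos": [95,-5,0],"turn": 31,"fingers": 37},
  {"delta_pos": [106,-1,0],"turn": 38,"fingers": 37},
  {"delta_pos": [106,-1,0],"turn": 45.5,"fingers": 37},
  {"delta_pos": [104,9,0],"turn": 45.5,"fingers": 37},
  {"delta_pos": [100,22,0],"turn": 45.5,"fingers": 37},
  {"delta_pos": [100,22,0],"turn": 45.5,"fingers": 37},
  {"delta_pos": [100,22,0],"turn": 45.5,"fingers": 37},
])

```text
time_s: 14.95
position: [0.7264, -0.0228, 0.0698]
tcp_rot: [[0.767, -0.001, -0.642], [0.642, 0.0, 0.767], [-0.001, -1.0, 0.001]]
force: [-0.3, -0.7, 0.2]
opening: 0.369
```

```bash
python3 -c "
from h import *
look('11');pose()"
```

```text
t 14.95 tcp [ 0.7264 -0.0228  0.0698] frame [-154.6021 -155.726 ] F [-0.3261 -0.6704  0.2202] open 0.36905464813543826 yaw 39.93585487095441
scene sample 0.7 [-127.8  -97.3] -0.5
scene [(0.74, 119.5, [-102.6, -141.1]), (0.73, 0.4, [-107.8, -47.7]), (0.71, 123.5, [-110.3, -42.0]), (0.65, 2.0, [-107.4, -149.1])]
top sample 0.78 [-128.3  -95.2] -3.9
top [(0.77, 119.8, [-104.9, -147.0]), (0.74, -3.2, [-106.5, -145.3]), (0.71, 125.0, [-105.5, -45.4]), (0.68, 0.2, [-109.7, -42.7])]
```

View pics/s_11.png

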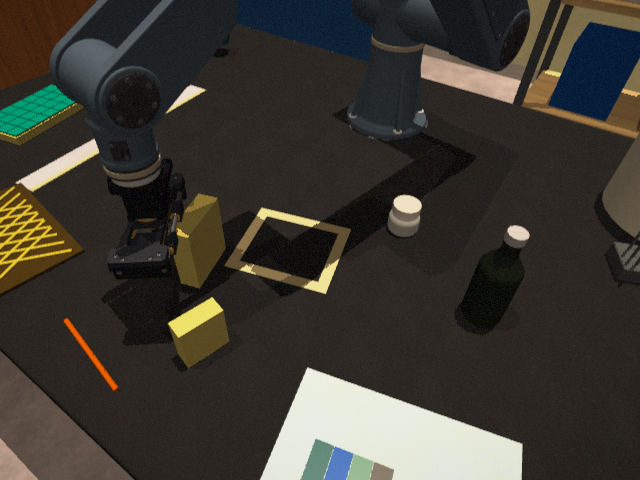

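View pics/t_11.png

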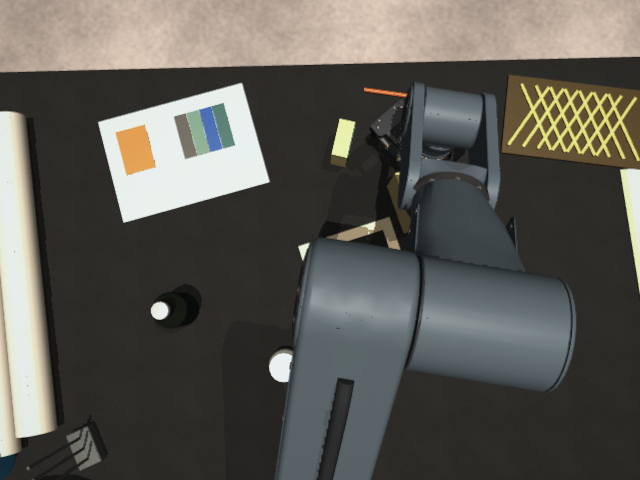

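>>> jog_arm([
  {"delta_pos": [-8,1,0],"turn": 0,"fingers": 37},
  {"delta_pos": [-15,1.5,0],"turn": 0,"fingers": 37},
  {"delta_pos": [-20,2,0],"turn": 0,"fingers": 37},
  {"delta_pos": [-23,2.1,0],"turn": 0,"fingers": 37},
  {"delta_pos": [-26,2.4,0],"turn": 0,"fingers": 37},
  {"delta_pos": [-29,2.7,0],"turn": 0,"fingers": 37},
  {"delta_pos": [-33,3.1,0],"turn": 0,"fingers": 37},
  {"delta_pos": [-37,3.5,0],"turn": 0,"fingers": 37},
  {"delta_pos": [-41,3.9,0],"turn": 0,"fingers": 37},
  {"delta_pos": [-45,4.3,0],"turn": 0,"fingers": 37},
  {"delta_pos": [-49,4.7,0],"turn": 0,"fingers": 37},
  {"delta_pos": [-53,5.1,0],"turn": 0,"fingers": 37},
  {"delta_pos": [-57,5.5,0],"turn": 0,"fingers": 37},
  {"delta_pos": [-61,6,0],"turn": 0,"fingers": 37},
  {"delta_pos": [-63,6,0],"turn": 0,"fingers": 37},
  {"delta_pos": [-63,6,0],"turn": 0,"fingers": 37},
])

```text
time_s: 16.58
position: [0.6636, -0.018, 0.0699]
tcp_rot: [[0.767, -0.001, -0.642], [0.642, 0.0, 0.767], [-0.001, -1.0, 0.001]]
force: [0.2, -1.3, -0.2]
opening: 0.366
```

```bash
python3 -c "
from h import *
look('12');pose()"
```

```text
t 16.5833 tcp [ 0.6636 -0.018   0.0699] frame [-132.1837  -96.9412] F [ 0.1954 -1.3323 -0.1991] open 0.366459889354151 yaw 39.95368423276529
scene sample 0.89 [-115.3  -58. ] -0.8
scene [(0.91, 123.2, [-88.6, -109.3]), (0.66, -1.3, [-90.5, -7.6]), (0.57, 2.7, [-92.4, -110.1]), (0.55, 121.3, [-92.5, -7.4])]
top sample 0.82 [-113.5  -57.6] -3.5
top [(0.76, 0.5, [-92.7, -111.3]), (0.67, 122.8, [-87.4, -108.9])]
```

View pics/c_12.png

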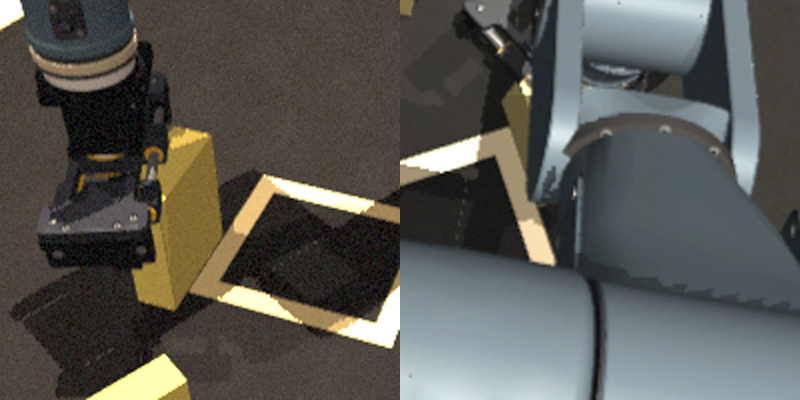

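>>> jog_arm([
  {"delta_pos": [-4,0.4,0],"turn": 0,"fingers": 37},
  {"delta_pos": [-8,0.8,0],"turn": 0,"fingers": 37},
  {"delta_pos": [-12,1.2,0],"turn": 0,"fingers": 37},
  {"delta_pos": [-16,1.6,0],"turn": 0,"fingers": 37},
  {"delta_pos": [-20,2,0],"turn": 0,"fingers": 37},
  {"delta_pos": [-24,2.5,0],"turn": 0,"fingers": 37},
  {"delta_pos": [-28,2.9,0],"turn": 0,"fingers": 37},
  {"delta_pos": [-32,3.3,0],"turn": 0,"fingers": 37},
  {"delta_pos": [-36,3.7,0],"turn": 0,"fingers": 37},
  {"delta_pos": [-40,4.1,0],"turn": 0,"fingers": 37},
  {"delta_pos": [-44,4.5,0],"turn": 0,"fingers": 37},
  {"delta_pos": [-48,5,0],"turn": 0,"fingers": 37},
  {"delta_pos": [-48,5,0],"turn": 0,"fingers": 37},
])

```text
time_s: 17.97
position: [0.6152, -0.0129, 0.0699]
tcp_rot: [[0.767, -0.002, -0.642], [0.642, 0.0, 0.767], [-0.001, -1.0, 0.001]]
force: [0.6, -0.6, 0.5]
opening: 0.37
```

```bash
python3 -c "
from h import *
look('13');pose()"
```

```text
t 17.9667 tcp [ 0.6152 -0.0129  0.0699] frame [-113.5513  -51.9746] F [ 0.6367 -0.6242  0.4941] open 0.3697528635168074 yaw 39.95513913778184
scene sample 0.72 [-95.7 -13.1] 2.0
scene [(0.94, 123.6, [-71.8, 37.8]), (0.67, 2.0, [-76.8, -65.9]), (0.63, 0.1, [-73.9, 36.0]), (0.58, 122.9, [-69.0, -64.7])]
top sample 0.61 [-91.5 -15.1] -1.6
top [(0.84, 0.3, [-74.0, -66.6]), (0.77, 118.3, [-70.9, -62.5])]
```

View pics/c_13.png

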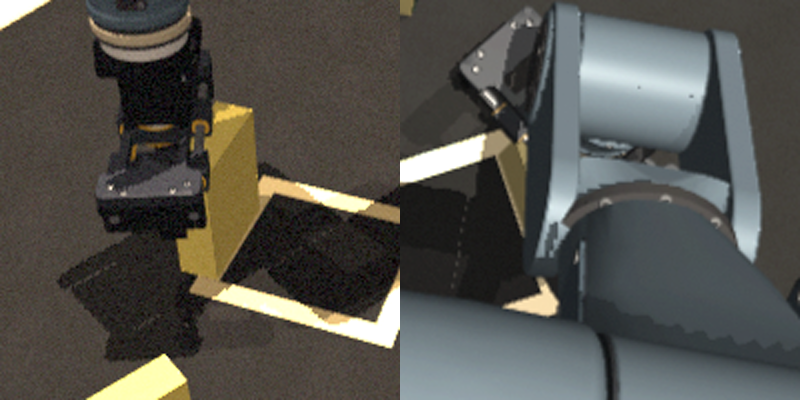

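>>> jog_arm([
  {"delta_pos": [-4,0.5,0],"turn": 0,"fingers": 37},
  {"delta_pos": [-8,1,0],"turn": 0,"fingers": 37},
  {"delta_pos": [-12,1.6,0],"turn": 0,"fingers": 37},
  {"delta_pos": [-15,2,0],"turn": 0,"fingers": 37},
  {"delta_pos": [-15,2,0],"turn": 0,"fingers": 37},
  {"delta_pos": [-11,-1,0],"turn": 0,"fingers": 37},
  {"delta_pos": [0,-15,0],"turn": 0,"fingers": 37},
  {"delta_pos": [12,-35,0],"turn": -6,"fingers": 60},
  {"delta_pos": [20,-65,15],"turn": -12,"fingers": 60},
  {"delta_pos": [20,-95,35],"turn": -18,"fingers": 60},
  {"delta_pos": [20,-120,50],"turn": -23.5,"fingers": 60},
  {"delta_pos": [20,-120,50],"turn": -23.5,"fingers": 60},
])

```text
time_s: 19.27
position: [0.6395, -0.1395, 0.1234]
tcp_rot: [[0.961, 0.008, -0.277], [0.277, -0.005, 0.961], [0.006, -1.0, -0.007]]
force: [-0.1, 0.2, 0.7]
opening: 0.584
```

```bash
python3 -c "
from h import *
look('14');pose()"
```

```text
t 19.2667 tcp [ 0.6395 -0.1395  0.1234] frame [-241.8573  -39.3837] F [-0.0708  0.2359  0.7341] open 0.5843149296595372 yaw 16.056920182815492
scene sample 0.59 [-89.4   0.6] 1.4
scene [(0.96, 123.0, [-65.2, -49.9]), (0.88, 3.1, [-70.1, -53.2]), (0.83, -0.0, [-69.1, 49.9]), (0.69, 120.6, [-67.7, 53.4])]
top sample 0.66 [-86.9  -0.3] -1.1
top [(0.84, 124.3, [-68.9, 47.8]), (0.83, 0.5, [-66.3, 52.8]), (0.81, 119.7, [-65.2, -52.9]), (0.58, 1.2, [-67.9, -53.1])]
```

View pics/c_14.png

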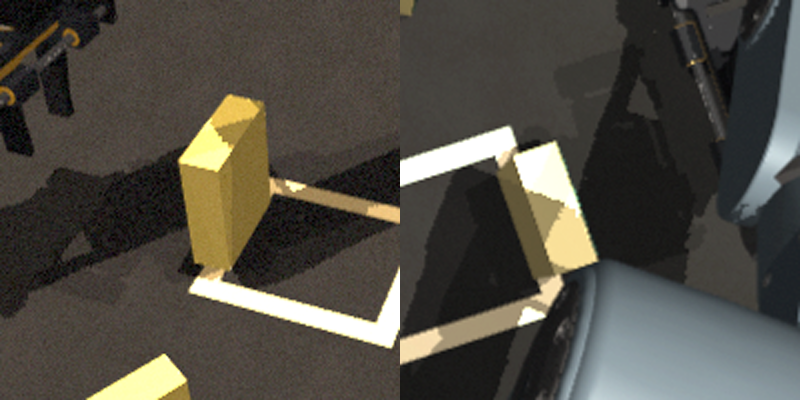

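The sample now stands centred (y ≈ 0, nearly square) with its lead edge near −68. I'll check the edge against the near tape line at higher zoom.

Run:
```python
from h import *
o=[]
for c,f,G,x0,y0,w in(("scene","s_14",FS,210,160,60),("top","t_14",FT,380,215,50)):
    im=cv2.convertScaleAbs(cv2.imread(f"pics/{f}.png"),alpha=2.2);h_=w;k=400/(w)/1
    z=cv2.resize(im[y0:y0+2*w,x0:x0+2*w] if 0 else im[y0:y0+int(1.5*w),x0:x0+int(1.5*w)],(400,400),interpolation=cv2.INTER_CUBIC);k=400/int(1.5*w)
    def P(x,y,zz=0):
        cc,ss=np.cos(G[2]),np.sin(G[2]);q=(proj(c,[[G[0]+(cc*x-ss*y)/1000,G[1]+(ss*x+cc*y)/1000,zz]])[0]-[x0,y0]+.5)*k-.5;return tuple(map(int,np.round(q)))
    cv2.line(z,P(-74,-64),P(-74,64),(0,0,255),1)
    cv2.line(z,P(-68,-50),P(-68,50),(0,255,0),1)
    for y in(-64,64): cv2.line(z,P(-74,y),P(0,y),(255,0,255),1)
    o.append(z)
cv2.imwrite("pics/o14.png",np.hstack(o))
```

```text
(no output)
```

View pics/o14.png

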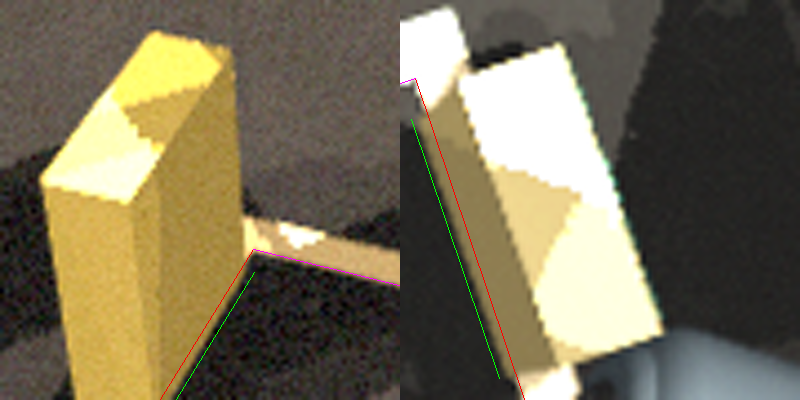

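Run:
```python
from h import *
for c,f,G in(("scene","s_14",FS),("top","t_14",FT)):
    im=cv2.imread(f"pics/{f}.png").astype(np.float32)
    im=im[:,:,2]  # red
    cc,ss=np.cos(G[2]),np.sin(G[2])
    for y in(-40,-30,-20,-10,0,10,20,30,40):
        xs=np.arange(-90,-50,1.)
        pts=np.array([[G[0]+(cc*x-ss*y)/1000,G[1]+(ss*x+cc*y)/1000,0] for x in xs]);q=proj(c,pts).astype(np.float32)
        v=cv2.remap(cv2.GaussianBlur(im,(0,0),.6),q[:,0][None],q[:,1][None],1)[0]
        g=np.diff(v);i=np.argmin(g);
        # half-level crossing
        lo=v[-8:].mean();hi=v[5:12].mean();m=(lo+hi)/2;k=[j for j in range(len(v)-1) if v[j]>=m>v[j+1]]
        print(c,y,"steep",xs[i],"cross",[xs[j] for j in k][-1:],round(float(hi)),round(float(lo)))
```

```text
scene -40 steep -71.0 cross [np.float64(-71.0)] 97 14
scene -30 steep -71.0 cross [np.float64(-71.0)] 93 13
scene -20 steep -71.0 cross [np.float64(-71.0)] 83 15
scene -10 steep -70.0 cross [np.float64(-71.0)] 77 16
scene 0 steep -71.0 cross [np.float64(-71.0)] 76 15
scene 10 steep -71.0 cross [np.float64(-71.0)] 76 12
scene 20 steep -71.0 cross [np.float64(-71.0)] 77 16
scene 30 steep -71.0 cross [np.float64(-72.0)] 75 15
scene 40 steep -71.0 cross [np.float64(-72.0)] 75 15
top -40 steep -89.0 cross [np.float64(-71.0)] 73 17
top -30 steep -89.0 cross [np.float64(-70.0)] 65 16
top -20 steep -70.0 cross [np.float64(-71.0)] 64 17
top -10 steep -89.0 cross [np.float64(-71.0)] 64 16
top 0 steep -90.0 cross [np.float64(-71.0)] 65 16
top 10 steep -71.0 cross [np.float64(-71.0)] 65 17
top 20 steep -71.0 cross [np.float64(-71.0)] 65 17
top 30 steep -90.0 cross [np.float64(-71.0)] 64 16
top 40 steep -90.0 cross [np.float64(-71.0)] 64 16
```

Both cameras put the lead edge at x ≈ −70.5 mm, about 3.5 mm inside the near tape line, and square. Next I'll position the fingers high on the tiles to tip it over.

>>> jog_arm([
  {"delta_pos": [-15,21,-5],"turn": 0.4,"fingers": 60},
  {"delta_pos": [-30,42,-10],"turn": 0.4,"fingers": 60},
  {"delta_pos": [-45,62,-10],"turn": 0.4,"fingers": 60},
  {"delta_pos": [-60,80,-10],"turn": 0.4,"fingers": 60},
  {"delta_pos": [-69,92,-10],"turn": 0.4,"fingers": 60},
  {"delta_pos": [-69,92,-10],"turn": 0.4,"fingers": 60},
  {"delta_pos": [-69,92,-10],"turn": 0.4,"fingers": 60},
])

```text
time_s: 20.15
position: [0.5671, -0.0397, 0.1096]
tcp_rot: [[0.956, -0.001, -0.293], [0.293, 0.0, 0.956], [-0.001, -1.0, 0.0]]
force: [0.9, 0.4, 0.6]
opening: 0.6
```

```bash
python3 -c "
from h import *
look('15')"
```

```text
t 20.15 tcp [ 0.5671 -0.0397  0.1096] frame [-125.688    1.776] F [0.8801 0.3886 0.6098] open 0.5998588564159625 yaw 17.01907890001337
```

View pics/c_15.png

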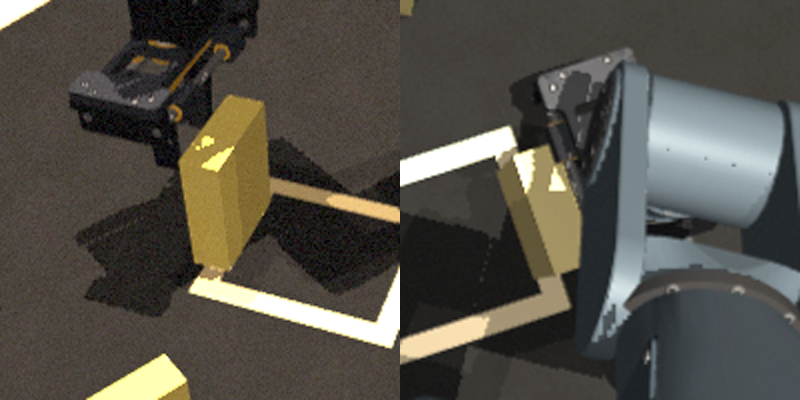

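>>> jog_arm([
  {"delta_pos": [-1.4,5,0],"turn": -0.4,"fingers": 60},
  {"delta_pos": [-2.5,9,0],"turn": -0.4,"fingers": 60},
  {"delta_pos": [-3.3,12,0],"turn": -0.4,"fingers": 60},
  {"delta_pos": [-4.2,15,0],"turn": -0.4,"fingers": 60},
  {"delta_pos": [-5,18,0],"turn": -0.4,"fingers": 60},
  {"delta_pos": [-5.8,21,0],"turn": -0.4,"fingers": 60},
  {"delta_pos": [-6.6,24,0],"turn": -0.4,"fingers": 60},
  {"delta_pos": [-7.5,27,0],"turn": -0.4,"fingers": 60},
  {"delta_pos": [-8.4,30,0],"turn": -0.4,"fingers": 60},
  {"delta_pos": [-9.2,33,0],"turn": -0.4,"fingers": 60},
  {"delta_pos": [-10,36,0],"turn": -0.4,"fingers": 60},
  {"delta_pos": [-11,39,0],"turn": -0.4,"fingers": 60},
  {"delta_pos": [-11.8,42,0],"turn": -0.4,"fingers": 60},
  {"delta_pos": [-12.6,45,0],"turn": -0.4,"fingers": 60},
  {"delta_pos": [-13.2,47,0],"turn": -0.4,"fingers": 60},
  {"delta_pos": [-13.2,47,0],"turn": -0.4,"fingers": 60},
  {"delta_pos": [-13.2,47,0],"turn": -0.4,"fingers": 60},
  {"delta_pos": [-13.2,47,0],"turn": -0.4,"fingers": 60},
  {"delta_pos": [-13.2,47,0],"turn": -0.4,"fingers": 60},
  {"delta_pos": [-13.2,47,0],"turn": -0.4,"fingers": 60},
])

```text
time_s: 21.92
position: [0.5543, 0.0058, 0.1099]
tcp_rot: [[0.959, 0.0, -0.283], [0.283, -0.0, 0.959], [0.0, -1.0, -0.0]]
force: [0.1, -0.2, -0.6]
opening: 0.601
```

```bash
python3 -c "
from h import *
look('16')"
```

```text
t 21.9167 tcp [0.5543 0.0058 0.1099] frame [-78.42     1.1313] F [ 0.0813 -0.1794 -0.6405] open 0.6006303389451436 yaw 16.433545179095418
```

View pics/s_16.png

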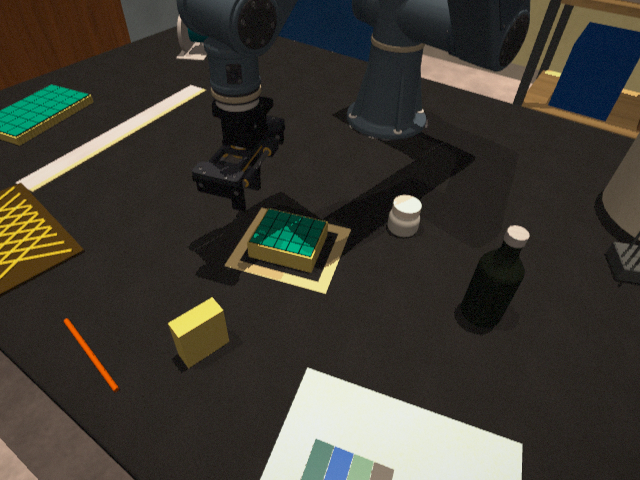

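The sample lies flat with its tiles up inside the frame, around (288,240), and the other objects are standing. I'll retreat up and back, then check its outline.

>>> jog_arm([
  {"delta_pos": [5,-15,5],"turn": 0,"fingers": 60},
  {"delta_pos": [12,-40,25],"turn": 0,"fingers": 60},
  {"delta_pos": [23,-75,45],"turn": 0,"fingers": 60},
  {"delta_pos": [34,-110,70],"turn": 0,"fingers": 60},
  {"delta_pos": [45,-145,90],"turn": 0,"fingers": 60},
  {"delta_pos": [55,-180,100],"turn": 0,"fingers": 60},
  {"delta_pos": [55,-215,100],"turn": 0,"fingers": 60},
  {"delta_pos": [55,-250,100],"turn": 0,"fingers": 60},
  {"delta_pos": [55,-250,100],"turn": 0,"fingers": 60},
  {"delta_pos": [55,-250,100],"turn": 0,"fingers": 60},
])

```text
time_s: 22.85
position: [0.6088, -0.2463, 0.2096]
tcp_rot: [[0.96, -0.0, -0.279], [0.279, 0.0, 0.96], [0.0, -1.0, 0.0]]
force: [0.1, 0.1, -0.3]
opening: 0.6
```

Run:
```python
from h import *
look('17')
for t in("small_sample","bottle","jar"):
    for c in("scene","top"): print(t,c,[(round(d['confidence'],2),np.round(d['position'],4)) for d in tip_of(t,c)[:1]])
o=[]
for c,f,G,x0,y0,w in(("scene","s_17",FS,215,185,150),("top","t_17",FT,290,205,150)):
    im=cv2.imread(f"pics/{f}.png");im=cv2.convertScaleAbs(im,alpha=1.6)
    z=cv2.resize(im[y0:y0+w,x0:x0+w],(400,400),interpolation=cv2.INTER_CUBIC);k=400/w
    def P(x,y,zz=0):
        cc,ss=np.cos(G[2]),np.sin(G[2]);q=(proj(c,[[G[0]+(cc*x-ss*y)/1000,G[1]+(ss*x+cc*y)/1000,zz]])[0]-[x0,y0]+.5)*k-.5;return tuple(map(int,np.round(q)))
    R=[(-74,-64),(-74,64),(74,64),(74,-64)]
    for i in range(4): cv2.line(z,P(*R[i]),P(*R[i-1]),(0,0,255),1)
    S=[(-70.5,-50),(-70.5,50),(49.5,50),(49.5,-50)]
    for i in range(4): cv2.line(z,P(*S[i],.036),P(*S[i-1],.036),(255,0,255),1)
    o.append(z)
cv2.imwrite("pics/o17.png",np.hstack(o))
```

```text
t 22.85 tcp [ 0.6088 -0.2463  0.2096] frame [-335.5892   20.3317] F [ 0.1109  0.1353 -0.3175] open 0.5996222562690899 yaw 16.230207449068796
small_sample scene [(0.66, array([0.7766, 0.1026, 0.0001]))]
small_sample top [(0.86, array([0.7772, 0.1068, 0.0057]))]
bottle scene [(0.83, array([0.4641, 0.4182, 0.0018]))]
bottle top [(0.67, array([0.5608, 0.1541, 0.0004]))]
jar scene [(0.97, array([0.3573, 0.2245, 0.0026]))]
jar top [(0.58, array([0.3602, 0.2272, 0.0024]))]
```

View pics/o17.png

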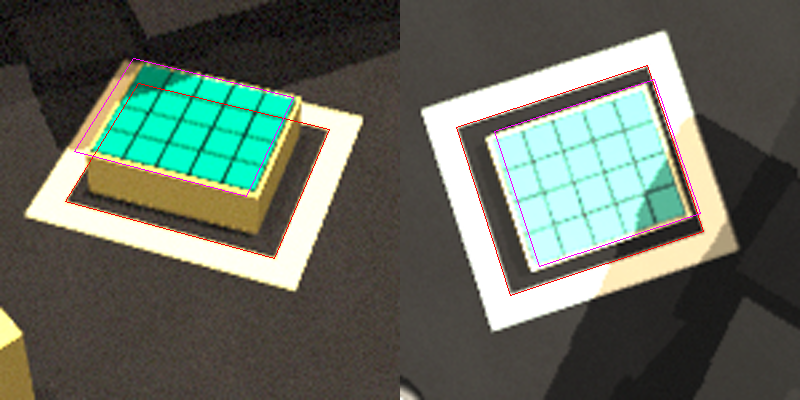

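View pics/t_17.png

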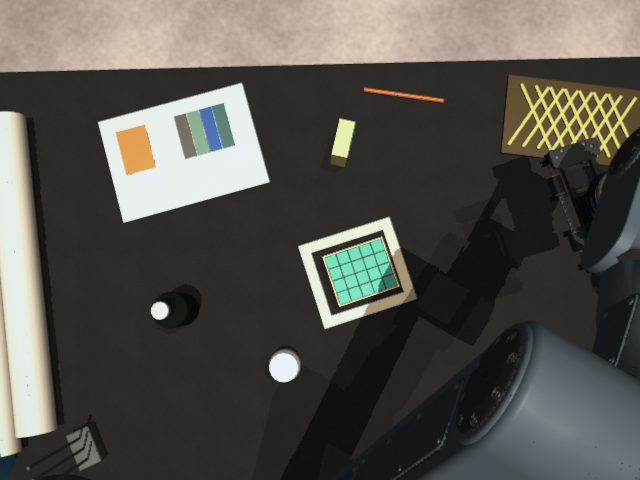

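The sample lies tiled side up and fully inside the inner tape outline, with dark bench visible on the sides the cameras can see. It rests about 5 mm beyond where the pivot was. The small sample, bottle and jar stand where they started. I'm handing in.

```bash
python3 -c "
from rig import *
print(hand_in()); print(read_state()['time_s'])"
```

```text
the job is handed in; nothing more can be done
None
the job is handed in; nothing more can be done
```

The taller sample is lying flat on its back, tiled side up, inside the taped rectangle. I handed the job in at about 23 s with the arm clear of everything.

**How it was pushed:** A straight push would not slide it. The gripper body has to clear the 120 mm top, so the fingertips could go no lower than about 50 mm. Pushed straight at that height it leaned forward, by roughly 10° on the first try and 5–7° on the second. I eased it back upright both times. I then slid it in two diagonal strokes, first from its left rear corner and then from its right, with one finger behind the tiles and the other against a side. It stayed upright and was never gripped or lifted. After that I pushed it over with the fingers high on the tiles.

**Last checks:**
- **Before tipping:** both cameras put the leading lower edge about 3.5 mm inside the near tape line, square and centred.
- **At rest:** the sample lies about 5 mm further in than its tipping edge had been. Its overlay is inside the inner tape outline on all sides.
- **Other objects:** the small sample, bottle and jar stand where they started, within measurement error. The top-camera detector gave one wrong position for the bottle, on the sample itself. The scene camera's detection and the top picture both show the bottle unmoved.

**Possible marks against it:**
- **Early leans:** a strict reading of "keeping it upright" could count the two early leans against it.
- **Body contact:** during those leans the gripper body may have lightly touched the sample's top. The force readings stayed at noise level (about 1 N).

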